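# Free a seized stopper and park it

## Task

The red stopper has seized in the neck of the amber bottle. Twist it to break the taper free, pull it straight up out of the neck, and stand it plug-down, fully home, in the empty yellow stand. Set it down rather than drop it, do not press hard on the bottle, and leave the two vials, the wrench and the parked green stopper as they are.

Things in the scene. Friction and masses are not known exactly. Their poses are not given: they have to be found in the camera images.
- stopper: Red plastic stopper, 0.1 kg, upright. Origin: centre of the underside of its round collar (48 mm diameter, 8 mm thick), z up. Below: tapered plug 34 mm long, 30 to 26 mm diameter. It starts with its collar on the bottle's rim (origin 165 mm above the table) and its x along the bottle's x.
- stopper_grip (a point): Centre of the stopper's flat thumb grip, 27 mm above the stopper's origin. The grip rises from 8 to 46 mm above that origin, 36 mm wide along the stopper's x, 16 mm thick along its y: pinch it across y. Same axes as the stopper.
- bottle_rim (a point): Centre of the bottle's mouth, 165 mm above the table. The taper is seized: a straight pull, however strong, does not move the stopper. Turning takes about 0.3 N m; after some 40 degrees (60 is safe) either way about its upright axis it is free and lifts out with little force. The plug is clear once the stopper's origin is over 35 mm above this rim.
- bottle: Amber glass bottle in a grey square holder (120 x 120 mm foot), fixed to the bench. Origin: centre of the foot's underside on the table, z up, on the stopper's axis. Bottle 86 mm diameter up to 95 mm height, then a shoulder and a neck of 42 mm outer and 31 mm inner diameter, its rim 165 mm above the origin.
- yellow_stand: Yellow round stopper stand, fixed, empty, to the robot's left or right. Origin: centre of its underside on the table, z up. 50 mm high, 80 mm diameter at the foot, 68 at the top; well open at the top, 38 mm diameter or more, 44 mm deep. A stopper fully home rests with its collar on the stand's top: its origin is 50 mm above the stand's.
- blue_stand: Blue stand of the same shape, fixed, already taken by the green stopper; on the other side from the yellow one.
- green_stopper: Green stopper of the same outside shape, loose, parked in the blue stand. Leave it alone.
- vial_a: Bystander: loose vial with white cap, 28 mm diameter, 58 mm high, standing; origin at the centre of its underside.
- vial_b: Bystander: loose vial with blue cap, 28 mm diameter, 58 mm high, standing; origin at the centre of its underside.
- wrench: Bystander: loose steel wrench lying flat on the bench, roughly across the robot's view; origin on its underside near the middle.

How it is judged:
By the outcome, as a careful person would: the job done as asked, in the order asked, and still so for the second after the job is handed in, with the robot touching nothing.
It also fails if it takes over 45 s, if anything falls off the work surface, if the arm or the gripper's body presses on something with over 40 N, if the wrist force passes 120 N, or if a joint passes its speed limit or range.

## Robot

A 6-joint arm with a two-finger parallel gripper is mounted at the origin on the work surface. World frame = base frame: x ahead of the robot, y to its left, z up, the work surface at z = 0. Lengths are in m, angles in rad, forces in N, time in s.
With the tool pointing down it reaches from about 0.35 to 0.725 m from the base axis. Payload 4.3 kg.
Tool frame: the origin (TCP) lies at the very end of the fingers, on their centre line; the grasp point (between the pads) lies 19 mm behind it (arm.pinch_z is the distance from the TCP to the grasp point, in m); y points along the fingers, x is the direction in which the jaws open and shut, and the axes are right-handed (so a half turn about y gives the same grasp; the last joint's range is limited). The gripper opens to 85 mm and grips with 20 to 120 N. Pads are 22 mm wide; open, the fingers measure 114 mm over their backs; the gripper's body (76 mm by 85 mm) begins 54 mm behind the grasp point. The pads swing forward as they close: fully open they stand 13 mm farther back than shut.
Start: joints at [1.028, 0.377, 0.081, 1.274, 0, 1.46], TCP at [0.241, 0.522, 0.231] pointing down, gripper open.
Joint ranges: [-2.72, 2.72], [-0.84, 1.66], [-1.02, 1.22], [-1.77, 2.12], [-1.37, 1.28], [-3.14, 3.14]. Speed limits (rad/s): [2.57, 2.57, 3.14, 3.14, 3.14, 3.14].

## Interface

Orientations are given as a rotation vector (axis times angle).
In Python, from bench import readout, cams, arm gives the robot as it stands.
- The arm moves only by the tool move_arm, never from a script. Its argument "steps" is a list of rows, each a list of 3 entries, a list of its own where there are three numbers: the shift along the tool's x, y, z in mm, then the turn, a rotation vector about the tool's x, y, z in degrees, then the closure, from 0 (fully open) to 1 (shut). In form: [[[dx, dy, dz], [wx, wy, wz], fingers], ...]. A call has 1 to 5 rows; each row is the pose to reach, as a shift and turn from the pose commanded when the call began, along the tool's axes at that moment; what a row does not reach only later rows make up. A row lasts 1/12 s, in which the tool goes at most 41.7 mm and 7.16 degrees, less where a joint would pass 70% of its speed; a pose out of reach is approached as far as the arm can. A call with a gripper value outside its range is refused whole. The fingers move at their own pace and stop on an object; "grip_force" is the grip in N (left out, the last holds). Time passes only in rows, so rows that repeat a pose let the fingers close. It gives the time, the measured TCP pose, the force and the opening at its end, in the units of the state.
- readout.sense(): the state, without advancing time (a new reading comes with each control period).
- cams.camera(name): name is "scene" or "top"; returns (picture, depth): 384x512x3 uint8, blue, green, red; 384x512 float32, m along the optical axis (not along the pixel's ray), 0 where there is no reading.
- cams.camera_model(name): a dict with "mtx" (3x3 intrinsics, pixels), "rvec" (rotation vector, rad) and "tvec" (3), from world to camera coordinates, as OpenCV has them. Camera axes: x right, y down, z forward; pixel columns grow to the right and rows downward; lengths in m; the calibration is good to about 2 mm. A picture is of the moment at which its call begins. camera_model takes no time and is no camera call.
- arm.sign_off(): hands the job in, once; it reports no verdict.
The state is a dict: "t": time; "joint_pos": joint angles; "qvel": joint speeds; "joint_efforts": joint torques, N m; "ee_pos": TCP position; "eef_rot": TCP orientation; "ft_force": force on the tool from outside, world axes, zero at the start; "moment": the same for the moment, N m; "grip_width": finger opening in m.
Only numpy, scipy, OpenCV 4.12 (cv2) and the standard library are available. Lean on these libraries where they do the work, as an engineer would, in place of code of your own. Each camera call takes 0.05 s, during which the arm holds its last target.

## Working session

There is one attempt and no reset: what is moved stays moved. The work goes in short steps, Python scripts to look and compute and a tool call to move; the robot and the scene stay as the last step left them, time stands still between calls to the robot, and variables do not carry over. Pictures are saved under pics/ and viewed, and the job is handed in when it is done.

Besides the shell and the picture viewer there is one more tool, called after ">>>" as name(argument=value, ...), one argument or row to a line, values as JSON. move_arm: Moves the arm, as the interface text tells. Its arguments: {"type":"object","properties":{"steps":{"type":"array","items":{"type":"array"}},"grip_force":{"type":"number"}},"required":["steps"]}

```bash
mkdir -p pics; ls
python3 - <<'E'
from bench import readout,cams,arm
import cv2,numpy as np
s=readout.sense()
for k,v in s.items(): print(k,np.round(v,4))
print(arm.pinch_z)
for n in("scene","top"):
    p,d=cams.camera(n); cv2.imwrite(f"pics/{n}0.png",p); np.save(f"{n}0.npy",d)
    m=cams.camera_model(n); print(n,m)
E
```

```text
pics
t 0.0
joint_pos [1.0277 0.3781 0.0796 1.2744 0.     1.4605]
qvel [-0.0025  0.001   0.0006 -0.0003  0.0019 -0.0002]
joint_efforts [ 1.00000e-03 -4.63599e+01  2.69881e+01  2.08000e-02 -2.00000e-04
 -0.00000e+00]
ee_pos [0.2408 0.5214 0.2303]
eef_rot [-1.3843 -0.8833  0.8864]
ft_force [-0.2522 -0.3846 -0.422 ]
moment [-0.0455 -0.0282  0.013 ]
grip_width 0.0853
0.0187
scene {'mtx': array([[457.00369773,   0.        , 254.05019046],
       [  0.        , 457.00369773, 181.08471562],
       [  0.        ,   0.        ,   1.        ]]), 'rvec': array([ 1.78407183,  1.41797605, -0.73796663]), 'tvec': array([-0.12968649, -0.22072719,  1.69682621])}
top {'mtx': array([[350.36277689,   0.        , 253.43947779],
       [  0.        , 350.36277689, 194.84680298],
       [  0.        ,   0.        ,   1.        ]]), 'rvec': array([ 2.13386413, -2.15084258,  0.25958158]), 'tvec': array([-0.01630693,  0.6352007 ,  0.77287716])}
```

View pics/scene0.png

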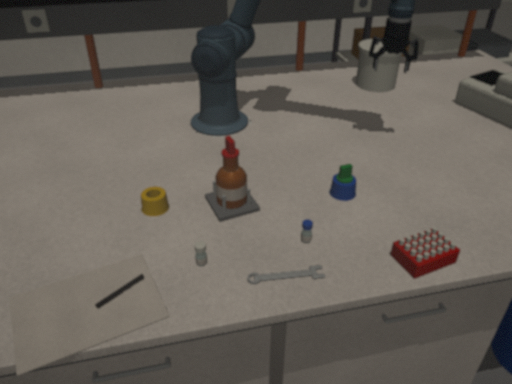

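View pics/top0.png

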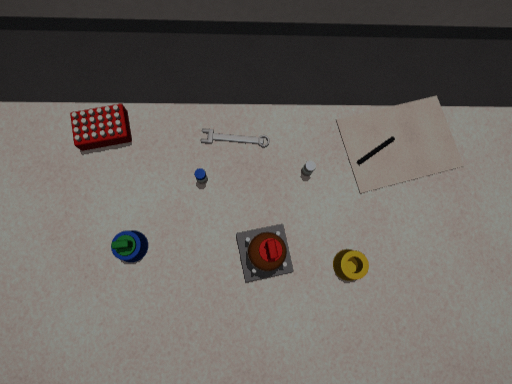

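Run:
```python
from bench import readout,cams
import numpy as np
from scipy.spatial.transform import Rotation as R
s=readout.sense()
print(R.from_rotvec(s['eef_rot']).as_matrix().round(3))
for n in("scene","top"):
    m=cams.camera_model(n); r=R.from_rotvec(m['rvec']).as_matrix(); print((-r.T@m['tvec']).round(3), r[2].round(3))
```

```text
[[ 0.419 -0.001 -0.908]
 [ 0.908 -0.002  0.419]
 [-0.002 -1.     0.   ]]
[ 1.509 -0.223  0.786] [-0.8    0.189 -0.57 ]
[0.476 0.02  0.88 ] [ 0.191 -0.05  -0.98 ]
```

The scene view shows the red stopper on the bottle at (230,150), the yellow stand at (154,200) and the blue and green one at (344,183). The vials are at (201,255) and (307,230), with the wrench at (285,275). In the top view the stopper is at (269,249), the bottle foot is centred near (265,253), the yellow stand is at (352,264), and the rack is the other red object. Next I'll measure these.

```bash
cat > h.py <<'E'
import cv2,numpy as np
from bench import readout,cams,arm
from scipy.spatial.transform import Rotation as R
def model(n):
    m=cams.camera_model(n); r=R.from_rotvec(m['rvec']).as_matrix(); return m['mtx'],r,np.array(m['tvec'])
def onplane(n,uv,z):
    K,r,t=model(n); uv=np.atleast_2d(uv).astype(float)
    d=np.c_[uv,np.ones(len(uv))]@np.linalg.inv(K).T@r; c=-r.T@t
    return c+d*((z-c[2])/d[:,2])[:,None]
def cloud(n,d,mask):
    K,r,t=model(n); v,u=np.nonzero(mask&(d>0)); z=d[v,u]
    p=np.c_[u,v,np.ones(len(u))]@np.linalg.inv(K).T*z[:,None]
    return (p-t)@r
def hsv(p): return cv2.cvtColor(p,cv2.COLOR_BGR2HSV)
def proj(n,P):
    K,r,t=model(n); q=(np.atleast_2d(P)@r.T+t)@K.T; return q[:,:2]/q[:,2:]
E
python3 - <<'E'
from h import *
for n in("top","scene"):
    p=cv2.imread(f"pics/{n}0.png"); d=np.load(f"{n}0.npy"); h=hsv(p)
    H,S,V=h[...,0],h[...,1],h[...,2]
    box=np.zeros(H.shape,bool)
    if n=="top": box[220:290,230:310]=1
    else: box[130:220,200:262]=1
    red=((H<5)|(H>174))&(S>150)&(V>60)&box
    yel=(H>20)&(H<32)&(S>150)&(V>60)
    for nm,m,zs in(("red",red,(0.17,.22)),("yel",yel,(.046,.054))):
        P=cloud(n,d,m); print(n,nm,m.sum(),P.min(0).round(3),P.max(0).round(3))
        for z0,z1 in((.165,.180),(.2,.216),(.045,.056)):
            q=P[(P[:,2]>z0)&(P[:,2]<z1)]
            if len(q)>5:
                (c,wh,a)=cv2.minAreaRect(q[:,:2].astype(np.float32)*1000)
                print("  z",z0,len(q),q.mean(0).round(4),"rect",np.round(c,1),np.round(wh,1),round(a,1),'medz',np.median(q[:,2]).round(4))
    if n=="top":
        c=np.ascontiguousarray(p[215:295,225:315]); cv2.imwrite("pics/crop.png",cv2.resize(c,None,fx=6,fy=6,interpolation=cv2.INTER_CUBIC)*2 if 0 else cv2.convertScaleAbs(cv2.resize(c,None,fx=6,fy=6,interpolation=cv2.INTER_CUBIC),alpha=1.6))
    else:
        c=np.ascontiguousarray(p[130:220,195:265]); cv2.imwrite("pics/crops.png",cv2.convertScaleAbs(cv2.resize(c,None,fx=6,fy=6,interpolation=cv2.INTER_CUBIC),alpha=1.6))
E
```

```text
top red 387 [ 0.479 -0.079  0.116] [ 0.525 -0.025  0.214]
  z 0.165 226 [ 0.502  -0.0463  0.1727] rect [502.  -48.5] [46.1 45.6] 89.6 medz 0.1726
  z 0.2 153 [ 0.5022 -0.0481  0.2104] rect [502.6 -48.2] [35.8 15.4] 10.9 medz 0.2105
top yel 575 [ 0.433 -0.291 -0.002] [ 0.505 -0.22   0.054]
  z 0.045 428 [ 0.4691 -0.2571  0.0496] rect [ 470.1 -258.7] [64.3 65.1] 85.7 medz 0.0497
scene red 158 [ 0.489 -0.069  0.168] [ 0.528 -0.03   0.214]
  z 0.165 88 [ 0.5145 -0.0528  0.173 ] rect [509.8 -50.7] [36.5 37.9] 78.6 medz 0.173
  z 0.2 39 [ 0.512  -0.0507  0.2091] rect [508.2 -50.6] [33.6 10.9] 4.1 medz 0.21
scene yel 557 [ 0.439 -0.292  0.003] [ 0.513 -0.23   0.053]
  z 0.045 205 [ 0.4777 -0.2601  0.049 ] rect [ 472.6 -259.5] [59.3 68.8] 85.8 medz 0.0491
```

View pics/crop.png

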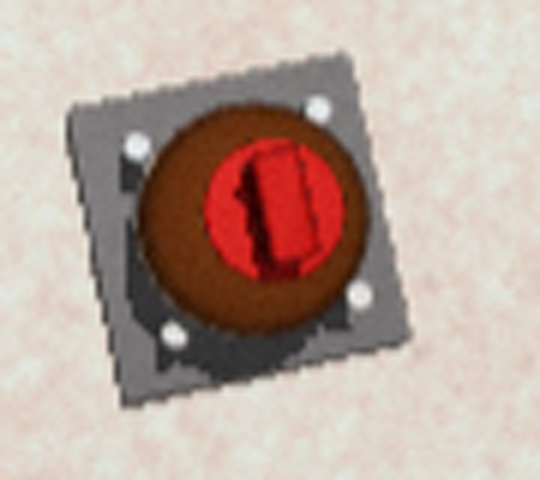

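View pics/crops.png

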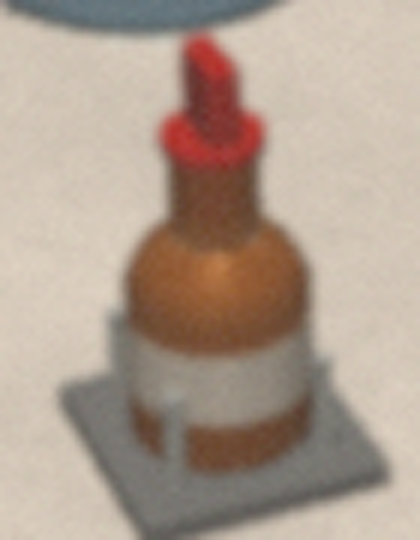

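```bash
cat >> h.py <<'E'
def plan(target,yaw):
    """tool-frame shift (mm) and turn (deg) to TCP target with tool y down and tool x at yaw (deg)"""
    s=readout.sense(); r0=R.from_rotvec(s['eef_rot']); a=np.radians(yaw)
    x=np.array([np.cos(a),np.sin(a),0]); y=np.array([0,0,-1.]); z=np.cross(x,y)
    r1=R.from_matrix(np.c_[x,y,z])
    print("t",s['t'],"pos",np.round(s['ee_pos'],4),"F",np.round(s['ft_force'],1),"M",np.round(s['moment'],2),"w",round(s['grip_width'],4),"q",np.round(s['joint_pos'],2))
    print("shift",(r0.inv().apply(np.array(target)-s['ee_pos'])*1000).round(1),"turn",np.degrees((r0.inv()*r1).as_rotvec()).round(2))
E
python3 - <<'E'
from h import *
p=cv2.imread("pics/top0.png"); h=hsv(p); d=np.load("top0.npy")
# foot: grey, low saturation
H,S,V=h[...,0],h[...,1],h[...,2]
m=np.zeros(H.shape,np.uint8); m[215:295,225:315]=((V<125))[215:295,225:315]
m=cv2.morphologyEx(m,cv2.MORPH_OPEN,np.ones((3,3)))
cs,_=cv2.findContours(m,0,2); c=max(cs,key=cv2.contourArea); 
P=onplane("top",c[:,0,:],0.008)
print("foot rect",cv2.minAreaRect(P[:,:2].astype(np.float32)*1000))
red=((H<5)|(H>174))&(S>150)&(V>60); red[:220]=0
P=cloud("top",d,red); q=P[(P[:,2]>.205)]; e=np.linalg.eigh(np.cov(q[:,:2].T)); v=e[1][:,1]; print("grip axis",np.degrees(np.arctan2(v[1],v[0])), q.mean(0))
for a,b in((.17,.178),(.205,.216)):
    q=P[(P[:,2]>a)&(P[:,2]<b)]; print((cv2.minEnclosingCircle(q[:,:2].astype(np.float32)*1000)))
for n,z in(("blue",1),):
    B=(H>100)&(H<125)&(S>150); Q=cloud("top",d,B); print(Q.min(0),Q.max(0))
plan([.5025,-.0483,.27],101)
E
```

```text
foot rect ((500.6758728027344, -48.154693603515625), (126.15287780761719, 123.81775665283203), 10.961166381835938)
grip axis -169.8865428381201 [ 0.50216406 -0.04809791  0.21044221]
((501.8831481933594, -48.0028190612793), 23.571821212768555)
((502.5155944824219, -48.84725570678711), 18.190282821655273)
[ 0.48410137 -0.37661192  0.00075655] [0.78804697 0.30841411 0.09271366]
t 0.1 pos [0.2409 0.5215 0.2305] F [-1.2  1.2  0.2] M [-0.01 -0.05 -0.01] w 0.0854 q [ 1.03  0.38  0.08  1.27 -0.    1.46]
shift [-407.6  -38.9 -476.5] turn [ -0.04 -35.8   -0.1 ]
```

>>> move_arm(
  steps=[
    [[-408, -39, -476], [0, -36, 0], 0],
    [[-408, -39, -476], [0, -36, 0], 0],
    [[-408, -39, -476], [0, -36, 0], 0],
    [[-408, -39, -476], [0, -36, 0], 0],
    [[-408, -39, -476], [0, -36, 0], 0],
  ],
)

```text
t: 0.52
ee_pos: [0.3219, 0.3454, 0.2431]
eef_rot: [-1.134, -1.319, 1.32]
ft_force: [0.3, -0.4, -0.1]
grip_width: 0.0858
```

```bash
python3 -c "
from h import *
plan([.502,-.0482,.27],100.9)"
```

```text
t 0.5167 pos [0.3219 0.3454 0.2431] F [ 0.3 -0.4 -0.1] M [ 0.05  0.02 -0.01] w 0.0858 q [ 0.69  0.17 -0.17  1.23 -0.    0.54]
shift [-416.2  -26.8 -118.8] turn [-0.03 -2.24 -0.03]
```

>>> move_arm(
  steps=[
    [[-405, -26, -115], [0, -1, 0], 0],
    [[-405, -26, -115], [0, -1, 0], 0],
    [[-405, -26, -115], [0, -1, 0], 0],
    [[-405, -26, -115], [0, -1, 0], 0],
    [[-405, -26, -115], [0, -1, 0], 0],
  ],
)

```text
t: 0.93
ee_pos: [0.407, 0.1556, 0.2562]
eef_rot: [-1.128, -1.328, 1.328]
ft_force: [0.4, 0.0, -1.0]
grip_width: 0.0853
```

>>> move_arm(
  steps=[
    [[-197, -12, -55], [0, 0, 0], 0],
    [[-197, -12, -55], [0, 0, 0], 0],
    [[-197, -12, -55], [0, 0, 0], 0],
    [[-197, -12, -55], [0, 0, 0], 0],
    [[-197, -12, -55], [0, 0, 0], 0],
  ],
)

```text
t: 1.35
ee_pos: [0.4934, -0.0304, 0.2681]
eef_rot: [-1.128, -1.327, 1.327]
ft_force: [0.6, 0.1, -0.0]
grip_width: 0.0855
```

>>> move_arm(
  steps=[
    [[0, 0, 0], [0, 0, 0], 0],
    [[0, 0, 0], [0, 0, 0], 0],
  ],
)

```text
t: 1.52
ee_pos: [0.4934, -0.0296, 0.2676]
eef_rot: [-1.129, -1.325, 1.325]
ft_force: [0.3, 0.7, -0.8]
grip_width: 0.0853
```

```bash
python3 -c "
from h import *
plan([.502,-.0482,.27],100.9)"
```

```text
t 1.5167 pos [ 0.4934 -0.0296  0.2676] F [ 0.3  0.7 -0.8] M [ 0.02  0.03 -0.01] w 0.0853 q [-0.19  0.21 -0.06  1.31  0.   -0.35]
shift [-19.7  -2.4  -5.5] turn [-0.05 -1.81  0.04]
```

>>> move_arm(
  steps=[
    [[-20, 0, -5.5], [0, -1.8, 0], 0],
    [[-20, 30, -5.5], [0, -1.8, 0], 0],
    [[-20, 30, -5.5], [0, -1.8, 0], 0],
    [[-20, 30, -5.5], [0, -1.8, 0], 0],
  ],
)

```text
t: 1.85
ee_pos: [0.4994, -0.0452, 0.2368]
eef_rot: [-1.105, -1.349, 1.352]
ft_force: [-0.3, -0.2, 1.0]
grip_width: 0.0857
```

Run:
```python
from h import *
plan([.502,-.0482,.179],100.9)
ims=[]
for n,b in(("top",(200,300,220,320)),("scene",(80,220,170,290))):
    p,d=cams.camera(n); c=cv2.convertScaleAbs(cv2.resize(p[b[0]:b[1],b[2]:b[3]],(400,400 if n=="top" else 466),interpolation=cv2.INTER_CUBIC),alpha=1.6); ims.append(cv2.copyMakeBorder(c,0,466-c.shape[0],0,0,0))
cv2.imwrite("pics/g1.png",np.hstack(ims))
```

```text
t 1.85 pos [ 0.4994 -0.0452  0.2368] F [-0.3 -0.2  1. ] M [ 0.02  0.02 -0.01] w 0.0857 q [-0.22  0.23 -0.11  1.24  0.   -0.41]
shift [-3.6 57.8 -2.2] turn [-0.27  0.29  0.15]
```

View pics/g1.png

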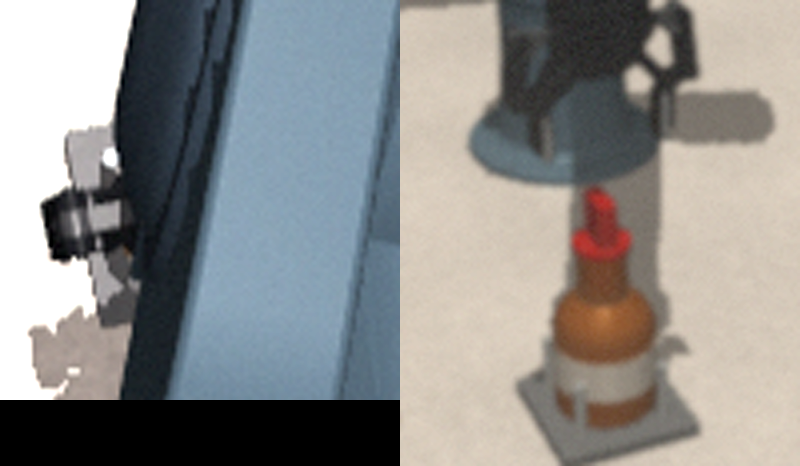

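The top view is blocked by the arm. The scene view shows the open fingers either side of the red grip at about (600,210), well above it.

>>> move_arm(
  steps=[
    [[0, 0, 0], [0, 0, 0], 0],
    [[0, 0, 0], [0, 0, 0], 0],
  ],
)

```text
t: 2.12
ee_pos: [0.5025, -0.0464, 0.2397]
eef_rot: [-1.113, -1.353, 1.351]
ft_force: [0.6, 0.2, -0.1]
grip_width: 0.0855
```

```bash
python3 -c "
from h import *
plan([.502,-.0482,.179],100.9)"
```

```text
t 2.1167 pos [ 0.5025 -0.0464  0.2397] F [ 0.6  0.2 -0.1] M [ 0.04 -0.03 -0.04] w 0.0855 q [-0.22  0.23 -0.1   1.24  0.   -0.41]
shift [-1.7 60.7  1. ] turn [ 0.13  0.27 -0.05]
```

>>> move_arm(
  steps=[
    [[-1, 30, 0], [0, 0, 0], 0],
    [[-1, 59, 0], [0, 0, 0], 0],
    [[-1, 59, 0], [0, 0, 0], 0],
  ],
)

```text
t: 2.37
ee_pos: [0.4987, -0.0468, 0.1751]
eef_rot: [-1.104, -1.346, 1.352]
ft_force: [-1.8, -0.5, 0.1]
grip_width: 0.0851
```

>>> move_arm(
  steps=[
    [[0, 0, 0], [0, 0, 0], 0],
  ],
)

```text
t: 2.45
ee_pos: [0.5008, -0.0473, 0.1789]
eef_rot: [-1.108, -1.349, 1.351]
ft_force: [0.6, 0.1, 0.5]
grip_width: 0.0855
```

>>> move_arm(
  steps=[
    [[0, 0, 0], [0, 0, 0], 0],
  ],
)

```text
t: 2.53
ee_pos: [0.5028, -0.0478, 0.1809]
eef_rot: [-1.113, -1.352, 1.35]
ft_force: [0.9, 0.0, -0.2]
grip_width: 0.0858
```

>>> move_arm(
  steps=[
    [[0, 0, 0], [0, 0, 0], 0],
  ],
)

```text
t: 2.62
ee_pos: [0.5036, -0.0481, 0.1814]
eef_rot: [-1.115, -1.353, 1.35]
ft_force: [-0.5, -0.1, 0.7]
grip_width: 0.0854
```

>>> move_arm(
  steps=[
    [[0, 0, 0], [0, 0, 0], 0],
  ],
)

```text
t: 2.7
ee_pos: [0.5035, -0.0481, 0.1812]
eef_rot: [-1.115, -1.353, 1.35]
ft_force: [-0.2, 0.5, -0.4]
grip_width: 0.0854
```

Run:
```python
from h import *
plan([.502,-.0482,.179],100.9)
b=(80,220,170,290); p,d=cams.camera("scene")
cv2.imwrite("pics/g2.png",cv2.convertScaleAbs(cv2.resize(p[100:190,190:280],(600,600),interpolation=cv2.INTER_CUBIC),alpha=1.6))
plan([.502,-.0482,.179],100.9)
```

```text
t 2.7 pos [ 0.5035 -0.0481  0.1812] F [-0.2  0.5 -0.4] M [-0.06 -0.01  0.02] w 0.0854 q [-0.22  0.26 -0.22  1.09  0.   -0.41]
shift [0.2 2.2 1.5] turn [ 0.19  0.21 -0.08]
t 2.75 pos [ 0.5032 -0.048   0.1809] F [-0.3  0.4 -0.8] M [ 0.06 -0.03  0.02] w 0.0853 q [-0.22  0.26 -0.22  1.09  0.   -0.41]
shift [0.1 1.9 1.3] turn [ 0.17  0.21 -0.07]
```

View pics/g2.png

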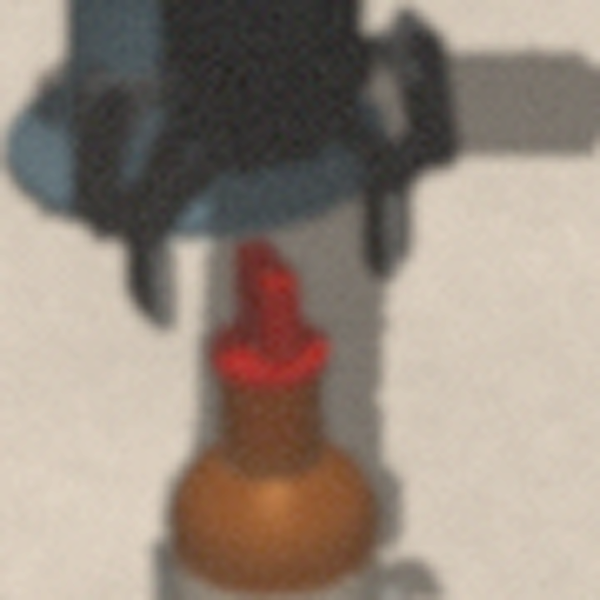

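The fingers, with tips at (155,320) and (385,270), straddle the red grip at (268,300) and are centred on it. I'll close gently and check the side forces.

>>> move_arm(
  steps=[
    [[0, 1, 1.3], [0, 0, 0], 1],
    [[0, 1, 1.3], [0, 0, 0], 1],
    [[0, 1, 1.3], [0, 0, 0], 1],
    [[0, 1, 1.3], [0, 0, 0], 1],
    [[0, 1, 1.3], [0, 0, 0], 1],
  ],
  grip_force=25,
)

```text
t: 3.17
ee_pos: [0.5006, -0.048, 0.1782]
eef_rot: [-1.111, -1.351, 1.351]
ft_force: [0.1, -0.3, -1.0]
grip_width: 0.0256
```

>>> move_arm(
  steps=[
    [[0, 0, 0], [0, 0, 0], 1],
    [[0, 0, 0], [0, 0, 0], 1],
    [[0, 0, 0], [0, 0, 0], 1],
    [[0, 0, 0], [0, 0, 0], 1],
  ],
)

```text
t: 3.5
ee_pos: [0.5009, -0.0486, 0.1783]
eef_rot: [-1.112, -1.35, 1.351]
ft_force: [0.2, -2.7, -0.2]
grip_width: 0.0155
```

Run:
```python
from h import *
plan([.502,-.0482,.179],100.9)
```

```text
t 3.5 pos [ 0.5009 -0.0486  0.1783] F [ 0.2 -2.7 -0.2] M [-0.72 -0.07 -0.01] w 0.0155 q [-0.22  0.26 -0.23  1.09 -0.   -0.42]
shift [ 0.2 -0.7 -1.2] turn [ 0.    0.19 -0.07]
```

>>> move_arm(
  steps=[
    [[0, 0, 0], [0, 0, 0], 1],
    [[0, 0, 0], [0, 0, 0], 1],
    [[0, 0, 0], [0, 5, 0], 1],
    [[0, 0, 0], [0, 10, 0], 1],
    [[0, 0, 0], [0, 15, 0], 1],
  ],
  grip_force=80,
)

```text
t: 3.92
ee_pos: [0.5009, -0.0485, 0.1784]
eef_rot: [-1.243, -1.156, 1.157]
ft_force: [1.0, -3.7, -0.2]
grip_width: 0.0149
```

Run:
```python
from h import *
plan([.502,-.0482,.179],100.9)
```

```text
t 3.9167 pos [ 0.5009 -0.0485  0.1784] F [ 1.  -3.7 -0.2] M [-0.87 -0.16  0.28] w 0.0149 q [-0.22  0.26 -0.23  1.09 -0.   -0.15]
shift [ 0.4 -0.6 -1.1] turn [  0.02 -15.    -0.06]
```

Turning moment is 0.28 N m as expected, so I'll carry on.

>>> move_arm(
  steps=[
    [[0, 0, 0], [0, 6, 0], 1],
    [[0, 0, 0], [0, 12, 0], 1],
    [[0, 0, 0], [0, 18, 0], 1],
    [[0, 0, 0], [0, 24, 0], 1],
    [[0, 0, 0], [0, 30, 0], 1],
  ],
)

```text
t: 4.33
ee_pos: [0.5013, -0.048, 0.1783]
eef_rot: [-1.434, -0.761, 0.759]
ft_force: [1.4, -1.9, -0.6]
grip_width: 0.0148
```

>>> move_arm(
  steps=[
    [[0, 0, 0], [0, 6, 0], 1],
    [[0, 0, 0], [0, 12, 0], 1],
    [[0, 0, 0], [0, 16, 0], 1],
    [[0, 0, 0], [0, 16, 0], 1],
  ],
)

```text
t: 4.67
ee_pos: [0.5016, -0.0478, 0.1783]
eef_rot: [-1.501, -0.549, 0.546]
ft_force: [2.1, -2.8, -2.7]
grip_width: 0.0153
```

Run:
```python
from h import *
plan([.502,-.0482,.179],100.9)
p,d=cams.camera("scene")
cv2.imwrite("pics/g3.png",cv2.convertScaleAbs(cv2.resize(p[100:190,190:280],(600,600),interpolation=cv2.INTER_CUBIC),alpha=1.6))
```

```text
t 4.6667 pos [ 0.5016 -0.0478  0.1783] F [ 2.1 -2.8 -2.7] M [-0.32 -0.66  0.17] w 0.0153 q [-0.22  0.26 -0.23  1.08  0.    0.65]
shift [ 0.1 -0.7 -0.6] turn [  0.08 -60.81   0.07]
```

View pics/g3.png

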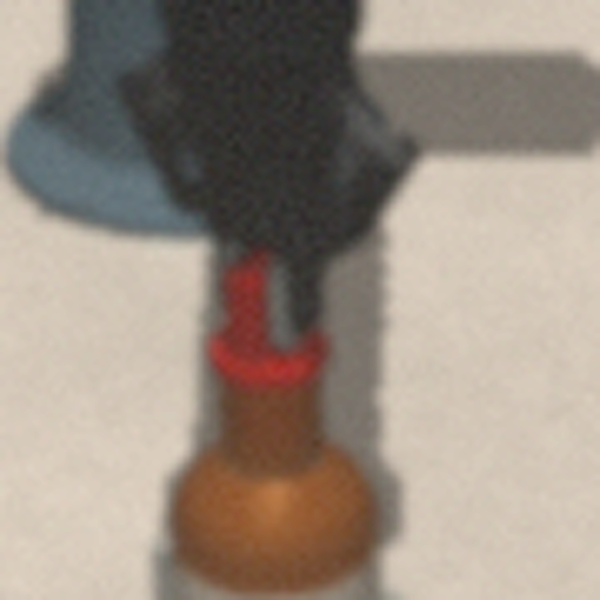

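The grip at (250,310) has turned with the fingers and the collar is still on the rim at (268,355). I'll lift slowly and watch the force.

>>> move_arm(
  steps=[
    [[0, -2, 0], [0, 0, 0], 1],
    [[0, -4, 0], [0, 0, 0], 1],
    [[0, -6, 0], [0, 0, 0], 1],
  ],
)

```text
t: 4.97
ee_pos: [0.5003, -0.0471, 0.1841]
eef_rot: [-1.498, -0.548, 0.548]
ft_force: [-0.6, -0.2, -1.1]
grip_width: 0.0152
```

Run:
```python
from h import *
plan([.502,-.0482,.179],100.9)
```

```text
t 4.9667 pos [ 0.5003 -0.0471  0.1841] F [-0.6 -0.2 -1.1] M [-0.03  0.02  0.  ] w 0.0152 q [-0.22  0.25 -0.22  1.1   0.    0.65]
shift [ 0.6  5.1 -1.9] turn [ -0.09 -60.73   0.11]
```

It came free, with only about -1 N, which is the stopper's own weight. Continuing up.

>>> move_arm(
  steps=[
    [[0, -10, 0], [0, 0, 0], 1],
    [[0, -20, 0], [0, 0, 0], 1],
    [[0, -30, 0], [0, 0, 0], 1],
    [[0, -45, 0], [0, 0, 0], 1],
    [[0, -65, 0], [0, 0, 0], 1],
  ],
)

```text
t: 5.38
ee_pos: [0.4994, -0.0479, 0.2499]
eef_rot: [-1.499, -0.546, 0.549]
ft_force: [0.0, -0.0, -0.8]
grip_width: 0.0148
```

>>> move_arm(
  steps=[
    [[0, 0, 0], [0, 0, 0], 1],
    [[0, 0, 0], [0, 0, 0], 1],
    [[0, 0, 0], [0, 0, 0], 1],
  ],
)

```text
t: 5.63
ee_pos: [0.5004, -0.048, 0.2492]
eef_rot: [-1.5, -0.548, 0.548]
ft_force: [0.5, -0.3, -1.9]
grip_width: 0.0149
```

Run:
```python
from h import *
s=readout.sense();yaw=np.degrees(R.from_rotvec(s['eef_rot']).as_euler('ZYX'))[0]
plan([.470,-.2587,.25],40.2)
p,d=cams.camera("scene")
cv2.imwrite("pics/g4.png",cv2.convertScaleAbs(cv2.resize(p[80:200,180:280],(600,600),interpolation=cv2.INTER_CUBIC),alpha=1.6))
h=hsv(p); H,S,V=cv2.split(h); m=((H<5)|(H>174))&(S>150)&(V>60); m[:, 270:]=0;m[220:]=0
P=cloud("scene",d,m); print(P.min(0),P.max(0))
```

```text
t 5.6333 pos [ 0.5004 -0.048   0.2492] F [ 0.5 -0.3 -1.9] M [-0.01  0.02 -0.02] w 0.0149 q [-0.22  0.23 -0.08  1.26 -0.    0.65]
shift [-159.    -0.8 -141.5] turn [-0.01 -0.09 -0.01]
[ 0.49363103 -0.07069904  0.2094781 ] [ 0.52857245 -0.03244763  0.28328872]
```

View pics/g4.png

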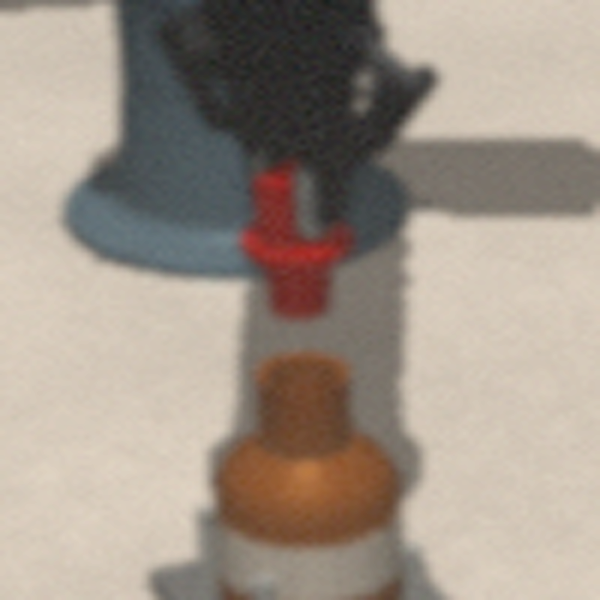

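The plug at (300,290) is clear above the open neck at (302,365) and the stopper hangs upright. I'll carry it over to the stand.

>>> move_arm(
  steps=[
    [[-38, 0, -34], [0, 0, 0], 1],
    [[-70, 0, -62], [0, 0, 0], 1],
    [[-100, 0, -89], [0, 0, 0], 1],
    [[-130, 0, -116], [0, 0, 0], 1],
    [[-159, 0, -141], [0, 0, 0], 1],
  ],
)

```text
t: 6.1
ee_pos: [0.4694, -0.2554, 0.2481]
eef_rot: [-1.499, -0.547, 0.549]
ft_force: [1.7, 0.0, -1.2]
grip_width: 0.0153
```

>>> move_arm(
  steps=[
    [[0, 0, 0], [0, 0, 0], 1],
    [[0, 30, 0], [0, 0, 0], 1],
    [[0, 60, 0], [0, 0, 0], 1],
    [[0, 90, 0], [0, 0, 0], 1],
    [[0, 90, 0], [0, 0, 0], 1],
  ],
)

```text
t: 6.52
ee_pos: [0.4657, -0.2509, 0.1522]
eef_rot: [-1.489, -0.54, 0.553]
ft_force: [-0.9, 0.9, -1.8]
grip_width: 0.015
```

>>> move_arm(
  steps=[
    [[0, 0, 0], [0, 0, 0], 1],
    [[0, 0, 0], [0, 0, 0], 1],
    [[0, 0, 0], [0, 0, 0], 1],
  ],
)

```text
t: 6.77
ee_pos: [0.4719, -0.2549, 0.1613]
eef_rot: [-1.503, -0.55, 0.547]
ft_force: [0.5, -0.4, -0.2]
grip_width: 0.0147
```

Run:
```python
from h import *
plan([.4705,-.2588,.0633],40.2)
p,d=cams.camera("scene")
cv2.imwrite("pics/g5.png",cv2.convertScaleAbs(cv2.resize(p[130:230,100:200],(600,600),interpolation=cv2.INTER_CUBIC),alpha=1.6))
H,S,V=cv2.split(hsv(p)); m=((H<5)|(H>174))&(S>150)&(V>60); m[:, 200:]=0
P=cloud("scene",d,m); print(P.min(0),P.max(0),P.mean(0))
m=(H>20)&(H<32)&(S>150)&(V>60);P=cloud("scene",d,m); print(P.min(0),P.max(0))
```

```text
t 6.7667 pos [ 0.4719 -0.2549  0.1613] F [ 0.5 -0.4 -0.2] M [-0.02 -0.01 -0.01] w 0.0147 q [-0.61  0.33 -0.18  1.06  0.    0.26]
shift [-3.7 98.  -1.7] turn [ 0.2  -0.07  0.06]
[ 0.47216579 -0.27493413  0.12219541] [ 0.50153182 -0.23971541  0.19382649] [ 0.4890516  -0.26042682  0.15977975]
[ 0.44147139 -0.29172465  0.00234631] [ 0.51256759 -0.22639424  0.05289175]
```

View pics/g5.png

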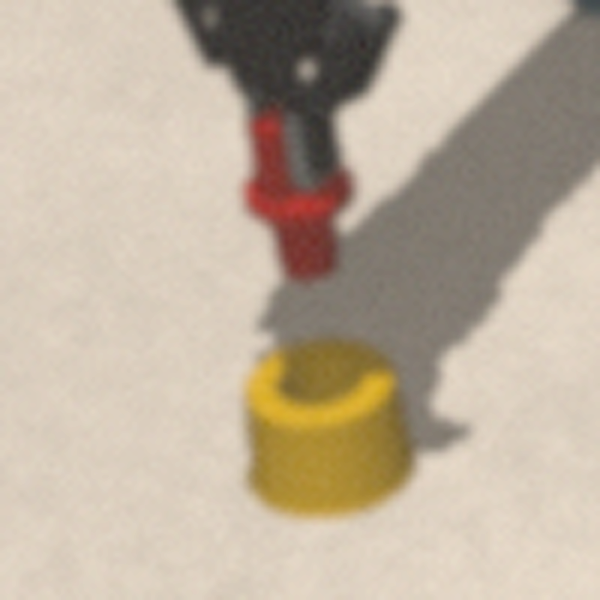

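The stopper, its plug tip at (308,275), hangs above the yellow well at (325,375). I'll trim sideways, come down to just above the mouth and check again.

>>> move_arm(
  steps=[
    [[-3, 15, -1], [0, 0, 0], 1],
    [[-3, 35, -1], [0, 0, 0], 1],
    [[-3, 50, -1], [0, 0, 0], 1],
    [[-3, 52, -1], [0, 0, 0], 1],
    [[-3, 52, -1], [0, 0, 0], 1],
  ],
)

```text
t: 7.23
ee_pos: [0.469, -0.2568, 0.1076]
eef_rot: [-1.5, -0.548, 0.548]
ft_force: [-0.8, -0.7, -0.7]
grip_width: 0.015
```

>>> move_arm(
  steps=[
    [[0, 0, 0], [0, 0, 0], 1],
    [[0, 0, 0], [0, 0, 0], 1],
    [[0, 0, 0], [0, 0, 0], 1],
    [[0, 0, 0], [0, 0, 0], 1],
  ],
)

```text
t: 7.57
ee_pos: [0.4696, -0.2573, 0.1082]
eef_rot: [-1.502, -0.549, 0.547]
ft_force: [0.2, 0.4, -1.7]
grip_width: 0.0147
```

Run:
```python
from h import *
plan([.4705,-.2588,.0633],40.2)
p,d=cams.camera("scene")
a=cv2.convertScaleAbs(cv2.resize(p[150:220,120:190],(400,400),interpolation=cv2.INTER_CUBIC),alpha=1.6)
H,S,V=cv2.split(hsv(p)); m=((H<5)|(H>174))&(S>150)&(V>60); m[:, 200:]=0
P=cloud("scene",d,m); print(P.min(0).round(4),P.max(0).round(4),P.mean(0).round(4))
q,d=cams.camera("top")
b=cv2.convertScaleAbs(cv2.resize(q[230:300,315:385],(400,400),interpolation=cv2.INTER_CUBIC),alpha=1.6)
cv2.imwrite("pics/g6.png",np.hstack([a,b]))
print("proj stand top / plug tip ctr",proj("scene",[[.4705,-.2588,.05],[.4705,-.2588,.06]]))
plan([.4705,-.2588,.0633],40.2)
```

```text
t 7.5667 pos [ 0.4696 -0.2573  0.1082] F [ 0.2  0.4 -1.7] M [-0.03  0.03  0.03] w 0.0147 q [-0.62  0.37 -0.26  0.94  0.    0.25]
shift [-0.3 44.9 -1.6] turn [ 0.1  -0.09  0.03]
[ 0.4665 -0.2768  0.0684] [ 0.499  -0.2401  0.1442] [ 0.4872 -0.2631  0.1076]
proj stand top / plug tip ctr [[153.18420947 192.95939773]
 [152.73418782 189.97875344]]
t 7.6667 pos [ 0.4693 -0.2571  0.1078] F [-0.5  0.  -1.1] M [-0.03 -0.06 -0.02] w 0.0151 q [-0.62  0.37 -0.27  0.94  0.    0.25]
shift [-0.2 44.5 -2.1] turn [ 0.05 -0.09  0.02]
```

View pics/g6.png

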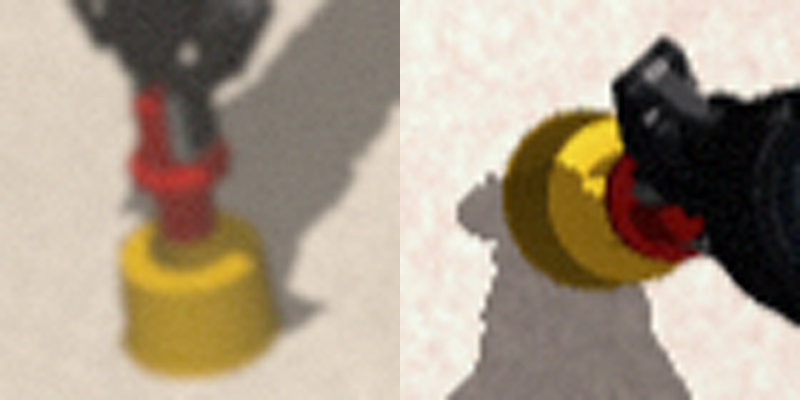

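The plug tip at (187,235) is centred over the well at (192,245), and the top view agrees. Lowering now.

>>> move_arm(
  steps=[
    [[0, 8, -1.8], [0, 0, 0], 1],
    [[0, 16, -1.8], [0, 0, 0], 1],
    [[0, 24, -1.8], [0, 0, 0], 1],
    [[0, 32, -1.8], [0, 0, 0], 1],
    [[0, 36, -1.8], [0, 0, 0], 1],
  ],
)

```text
t: 8.08
ee_pos: [0.469, -0.2575, 0.0692]
eef_rot: [-1.498, -0.546, 0.549]
ft_force: [-0.3, -0.7, -0.4]
grip_width: 0.015
```

>>> move_arm(
  steps=[
    [[0, 0, 0], [0, 0, 0], 1],
    [[0, 0, 0], [0, 0, 0], 1],
    [[0, 0, 0], [0, 0, 0], 1],
    [[0, 0, 0], [0, 0, 0], 1],
  ],
)

```text
t: 8.42
ee_pos: [0.4705, -0.2585, 0.0716]
eef_rot: [-1.501, -0.548, 0.547]
ft_force: [-0.6, -0.2, -2.6]
grip_width: 0.015
```

Run:
```python
from h import *
plan([.4705,-.2588,.0633],40.2)
```

```text
t 8.4167 pos [ 0.4705 -0.2585  0.0716] F [-0.6 -0.2 -2.6] M [-0.01 -0.    0.01] w 0.015 q [-0.62  0.4  -0.31  0.85  0.    0.25]
shift [-0.2  8.3 -0.2] turn [ 0.05 -0.09  0.02]
```

>>> move_arm(
  steps=[
    [[0, 1.5, 0], [0, 0, 0], 1],
    [[0, 3, 0], [0, 0, 0], 1],
    [[0, 4.5, 0], [0, 0, 0], 1],
    [[0, 6, 0], [0, 0, 0], 1],
    [[0, 6.5, 0], [0, 0, 0], 1],
  ],
)

```text
t: 8.83
ee_pos: [0.4699, -0.2581, 0.0644]
eef_rot: [-1.5, -0.548, 0.548]
ft_force: [-0.1, 0.1, -0.3]
grip_width: 0.0153
```

>>> move_arm(
  steps=[
    [[0, 0.5, 0], [0, 0, 0], 1],
    [[0, 0.5, 0], [0, 0, 0], 1],
    [[0, 0.5, 0], [0, 0, 0], 1],
  ],
)

```text
t: 9.08
ee_pos: [0.4701, -0.2582, 0.0642]
eef_rot: [-1.5, -0.548, 0.548]
ft_force: [-0.6, 0.2, -0.5]
grip_width: 0.0149
```

>>> move_arm(
  steps=[
    [[0, 0.5, 0], [0, 0, 0], 1],
    [[0, 1, 0], [0, 0, 0], 1],
    [[0, 1, 0], [0, 0, 0], 1],
  ],
)

```text
t: 9.33
ee_pos: [0.4701, -0.2582, 0.0632]
eef_rot: [-1.5, -0.548, 0.548]
ft_force: [1.0, 0.2, -1.4]
grip_width: 0.015
```

Run:
```python
from h import *
plan([.4705,-.2588,.0633],40.2)
p,d=cams.camera("scene")
a=cv2.convertScaleAbs(cv2.resize(p[150:220,120:190],(400,400),interpolation=cv2.INTER_CUBIC),alpha=1.6)
cv2.imwrite("pics/g7.png",a)
```

```text
t 9.3333 pos [ 0.4701 -0.2582  0.0632] F [ 1.   0.2 -1.4] M [ 0.03  0.01 -0.01] w 0.015 q [-0.62  0.41 -0.32  0.83  0.    0.25]
shift [-0.  -0.1 -0.7] turn [-0.   -0.09  0.01]
```

View pics/g7.png

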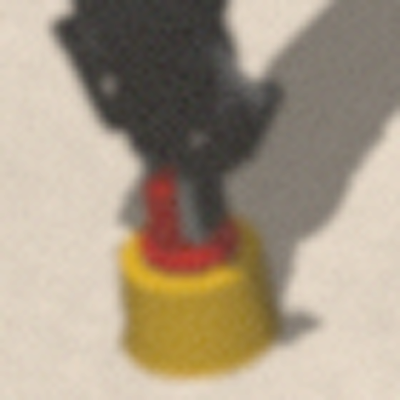

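The plug is in the well with the collar at (190,255), right at the stand's top. I'll feel for contact in small steps.

>>> move_arm(
  steps=[
    [[0, 0.5, 0], [0, 0, 0], 1],
    [[0, 0.5, 0], [0, 0, 0], 1],
    [[0, 0.5, 0], [0, 0, 0], 1],
  ],
)

```text
t: 9.63
ee_pos: [0.4701, -0.2583, 0.0627]
eef_rot: [-1.5, -0.548, 0.548]
ft_force: [-1.0, 0.2, -0.1]
grip_width: 0.0149
```

>>> move_arm(
  steps=[
    [[0, 0.5, 0], [0, 0, 0], 1],
    [[0, 0.5, 0], [0, 0, 0], 1],
    [[0, 0.5, 0], [0, 0, 0], 1],
  ],
)

```text
t: 9.88
ee_pos: [0.4701, -0.2583, 0.0626]
eef_rot: [-1.501, -0.548, 0.548]
ft_force: [-1.5, 1.2, 3.7]
grip_width: 0.0152
```

>>> move_arm(
  steps=[
    [[0, 0.5, 0], [0, 0, 0], 1],
    [[0, 0.5, 0], [0, 0, 0], 1],
    [[0, 0.5, 0], [0, 0, 0], 1],
  ],
)

```text
t: 10.13
ee_pos: [0.4701, -0.2583, 0.0625]
eef_rot: [-1.501, -0.548, 0.548]
ft_force: [-3.5, 1.0, 7.9]
grip_width: 0.0152
```

Contact: +8 N with no more downward travel, so the collar is seated. I'll ease off and open.

>>> move_arm(
  steps=[
    [[0, -0.7, 0], [0, 0, 0], 1],
    [[0, -0.7, 0], [0, 0, 0], 1],
    [[0, -0.7, 0], [0, 0, 0], 0.6],
    [[0, -0.7, 0], [0, 0, 0], 0.4],
    [[0, -0.7, 0], [0, 0, 0], 0.4],
  ],
  grip_force=20,
)

```text
t: 10.55
ee_pos: [0.4701, -0.2582, 0.0621]
eef_rot: [-1.5, -0.548, 0.548]
ft_force: [-0.3, -0.0, 0.6]
grip_width: 0.0504
```

>>> move_arm(
  steps=[
    [[0, 0, 0], [0, 0, 0], 0.2],
    [[0, 0, 0], [0, 0, 0], 0.2],
    [[0, 0, 0], [0, 0, 0], 0.2],
    [[0, 0, 0], [0, 0, 0], 0.2],
  ],
)

```text
t: 10.88
ee_pos: [0.4701, -0.2582, 0.0624]
eef_rot: [-1.5, -0.548, 0.548]
ft_force: [-0.4, -0.0, 0.1]
grip_width: 0.0684
```

>>> move_arm(
  steps=[
    [[0, -8, 0], [0, 0, 0], 0.2],
    [[0, -25, 0], [0, 0, 0], 0.2],
    [[0, -55, 0], [0, 0, 0], 0.2],
    [[0, -90, 0], [0, 0, 0], 0.2],
    [[0, -125, 0], [0, 0, 0], 0.2],
  ],
)

```text
t: 11.3
ee_pos: [0.4694, -0.2577, 0.1889]
eef_rot: [-1.499, -0.547, 0.548]
ft_force: [0.9, -0.9, -0.3]
grip_width: 0.0686
```

>>> move_arm(
  steps=[
    [[0, -20, 40], [0, 0, 0], 0.2],
    [[0, -20, 80], [0, 0, 0], 0.2],
    [[0, -20, 80], [0, 0, 0], 0.2],
    [[0, -20, 80], [0, 0, 0], 0.2],
    [[0, -20, 80], [0, 0, 0], 0.2],
  ],
)

```text
t: 11.72
ee_pos: [0.4189, -0.1972, 0.2081]
eef_rot: [-1.502, -0.549, 0.547]
ft_force: [0.1, 0.3, -0.6]
grip_width: 0.0684
```

Run:
```python
from h import *
s=readout.sense(); print(s['t'],s['ee_pos'],s['qvel'].round(3) if hasattr(s['qvel'],'round') else s['qvel'])
p,d=cams.camera("scene"); q,e=cams.camera("top")
for n,im,dd in(("scene",p,d),("top",q,e)):
    H,S,V=cv2.split(hsv(im)); m=((H<5)|(H>174))&(S>150)&(V>60)
    if n=="scene": m[:,200:]=0
    else: m[:220]=0
    P=cloud(n,dd,m)
    if len(P): print(n,len(P),P.min(0).round(4),P.max(0).round(4),P.mean(0).round(4))
    for a,b in((.055,.063),(.09,.1)):
        r=P[(P[:,2]>a)&(P[:,2]<b)]
        if len(r)>5: print(a,np.median(r[:,2]),cv2.minAreaRect(r[:,:2].astype(np.float32)*1000))
a=cv2.convertScaleAbs(cv2.resize(p[150:220,120:190],(400,400),interpolation=cv2.INTER_CUBIC),alpha=1.6)
b=cv2.resize(p[120:300,100:370],(400,267)); b=cv2.copyMakeBorder(b,0,133,0,0,0)
cv2.imwrite("pics/g8.png",np.hstack([a,b])); cv2.imwrite("pics/g8t.png",q)
```

```text
11.7167 [ 0.41887071 -0.19722021  0.20805905] [-0.009  0.03   0.033 -0.005 -0.002  0.001]
scene 114 [ 0.4666 -0.2772  0.054 ] [ 0.4971 -0.24    0.0973] [ 0.483  -0.2589  0.0712]
0.055 0.0573253320894198 ((483.64776611328125, -258.6151428222656), (27.010921478271484, 37.22039794921875), 0.12758652865886688)
0.09 0.09451100949614008 ((478.107177734375, -260.0878601074219), (10.816081047058105, 28.81886863708496), 40.68156433105469)
top 182 [ 0.452  -0.2793  0.0539] [ 0.4913 -0.1614  0.318 ] [ 0.4737 -0.2542  0.0843]
0.055 0.0573133251790992 ((473.33197021484375, -259.7537841796875), (43.74568176269531, 30.92752456665039), 35.55107116699219)
0.09 0.09510844316104297 ((470.11871337890625, -256.8941345214844), (14.855405807495117, 32.56846618652344), 41.7843132019043)
```

View pics/g8.png

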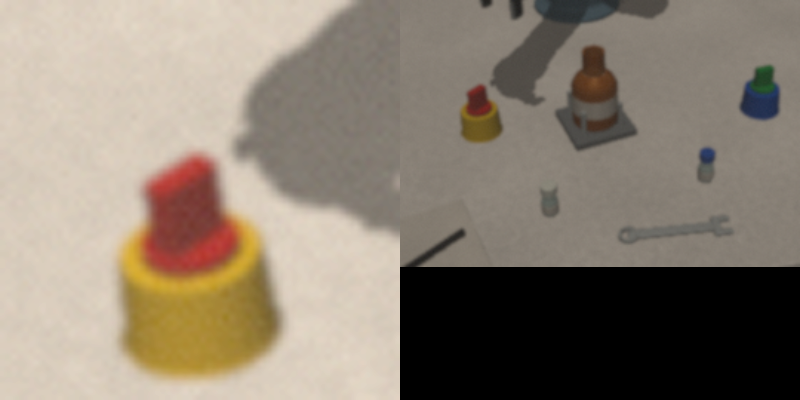

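View pics/g8t.png

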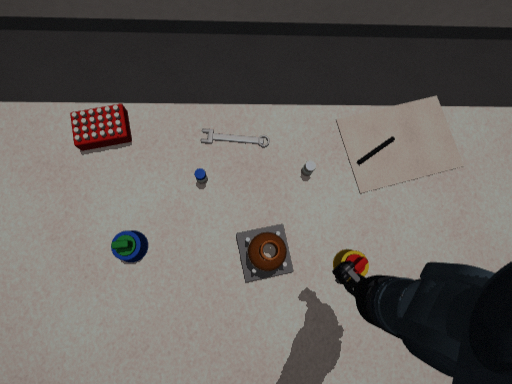

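Both pictures show the stopper upright in the yellow stand: its collar top is at 0.057 m and grip top at 0.095 m, where 0.058 and 0.096 are nominal. The bottle's neck is open at (267,251). Both vials, the wrench and the green stopper are at their old pixels. The arm is clear of everything, so I'm handing the job in.

```bash
python3 -c "
from bench import arm
print(arm.sign_off())"
```

```text
the job is handed in; nothing more can be done
None
```

The red stopper is out of the amber bottle and standing plug-down in the yellow stand. The job was handed in at about 11.8 s.

- **Freeing it:** I pinched the grip across its thickness and twisted it about 61 degrees, at roughly 0.28 N m. It then lifted out with no drag, only about its own weight showing on the wrist. Readings between moves showed no more than 4 N on the bottle.
- **Placing it:** I lowered it into the stand until it touched, at about 8 N and with no further travel, then eased off, opened the fingers and backed away.
- **Last checks:** The stopper is upright. The collar top measured 0.057 m against 0.058 m nominal, and the grip top 0.095 m against 0.096 m. That fits a fully seated stopper, within the 2 mm camera calibration.
- **Everything else:** The bottle neck is open. By eye in the pictures, the vials, the wrench and the green stopper are where they started; I did not measure them again.
- **Small disagreement:** The two cameras put the seated collar's centre up to 10 mm apart, because each sees only part of it, with the arm also hiding some from above. I relied on the heights, the contact force and the pictures instead. No check failed.

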